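# Find the hardened rubber jack pad on the click-stop tester

## Task

One of the three rubber jack pads on the click-stop turntable has gone hard: turn the pads under the tester one after another, push the tester's black knob fully down so its sprung pin presses into the pad, and read the dial, where the hard pad puts the needle in the red band and a good one in the green. Leave the tester fully down on the hard pad, needle in the red, and let go. Lift the tester before every turn so that the pin is never dragged across a pad, keep the pads in their seats, and leave the things standing around it where they are.

Things in the scene. Friction and masses are not known exactly. Their poses are not given: they have to be found in the camera images.
- tester: Blue fixed stand. Origin on the bench, on the turntable's vertical axis; z up; +x points to the pin (60 mm out) and the steel column (152 mm out, 30 mm diameter). A 30 mm wide arm joins column and pin between 106 and 128 mm above the bench (all heights are above the bench). Foot 170 mm in diameter, 14 mm high, with a tongue to the column. Its place and heading vary.
- turntable (a joint): Angle of the turntable (rad), 0 at the start, growing anticlockwise seen from above; turns endlessly both ways. Aluminium disc, 220 mm in diameter, upper face at height 40 mm. It clicks into a stop every 30 degrees (pi/6), and when let go within about 10 degrees of a stop pulls itself in; leaving a stop takes about 3 to 5 N at a peg.
- seat_0 (a point): Floor centre (height 40 mm) of the empty seat of the turntable, under the pin at turntable angle 0. Four square seats, 51 mm inside, with lips 8 mm high, lie 60 mm from the axis, a quarter turn (three clicks) apart; at 0 the other three lie towards the tester's +y, -x and -y and hold one pad each.
- peg_0 (a point): Centre of the top of a red round upright peg on the turntable: 14 mm in diameter, 60 mm tall, top at height 100 mm, 95 mm from the axis, midway between two seats; at turntable angle 0 at +45 degrees from the tester's +x. Pinch it and carry it round the axis to turn the table (fingers may slide round it). The pegs pass 6 mm below the arm.
- peg_1 (a point): As peg_0, at +135 degrees when the turntable is at 0.
- peg_2 (a point): As peg_0, at +225 degrees when the turntable is at 0.
- peg_3 (a point): As peg_0, at +315 degrees when the turntable is at 0.
- quill (a joint): How far the tester's quill is pushed down (m): 0 fully up, 0.027 fully down at its stop; starts between 0 and 0.008. It stays where it is left (friction 9 N); pushing it down on a pad takes up to about 14 N, lifting 6 to 12 N. Fully up the pin's tip is 14 mm above the pads, at 0.014 it just touches; fully down the barrel ends 1 mm above the pad.
- knob_top (a point): Centre of the top of the quill's black round knob, on the pin's axis: 26 mm in diameter and 40 mm high, top at height 210 mm with the quill fully up; it moves with the quill. Pinch it from above to push and lift. Right below it is the dial, a disc 72 mm in diameter facing up, whose face moves with the quill.
- pin (a joint): How far the sprung brass pin (5 mm diameter, 14 mm long, 500 N/m) is pushed back into the barrel (m): 0 touching nothing, at most 0.016. With the quill fully down 13 mm are shared between pin and rubber: a good pad lets the pin sink in and it reads 0.003 to 0.0055, the hard pad barely yields and it reads about 0.009; over an empty seat 0, on anything rigid 0.013.
- needle (a joint): The dial's black needle, 20 mm long, geared to the pin: 150 rad per m of pin, clockwise seen from above from the tester's +y direction. Green band 0.35 to 0.9 rad (good rubber), red band 1.05 to 1.7 rad (gone hard).
- pad_a: Black rubber pad, round, 48 mm in diameter, 22 mm high, lying loose in a seat of the turntable (1.5 mm play); origin at the centre of its underside, at height 40 mm, its top at 62 mm. The middle 25 mm of the top is the rubber that the pin tests. All three look alike and which one lies where varies.
- pad_b: As pad_a.
- pad_c: As pad_a.
- spray_can: Bystander: yellow spray can with white cap, 60 mm in diameter, 190 mm high, standing loose about 210 mm from the turntable's axis; origin at the centre of its underside. The four bystanders swap places.
- green_tin: Bystander: green tin with steel cap, 72 mm in diameter, 100 mm high; origin at the centre of its underside.
- battery: Bystander: black and red tool battery, 52 x 70 x 61 mm high; origin at the centre of its underside.
- mug: Bystander: blue cup without handle, 72 mm in diameter, 90 mm high; origin at the centre of its underside.
Things that resemble listed ones, but are neither listed nor needed, are in the scene too. What is shaped like the pad_c but turquoise or yellow is not meant. Leave any orange look-alike of the pad_b alone.

How it is judged (in metres and radians):
At the end, for the whole second after the job is handed in: The quill is down to within 2 mm of its stop (over 25 mm), the pin reads 7 to 11.3 mm (needle in the red band, which only the hard pad gives), the turntable is at rest, and all three pads lie flat in their seats (54 to 66 mm from the turntable's axis, underside below 46 mm, tilt under 0.12 rad) (value of joint quill above 0.025 m and value of joint pin between 0.007 and 0.0113 m and velocity of joint turntable between -0.05 and 0.05 rad/s and horizontal distance between pad_a and tester between 0.054 and 0.066 m and angle between each of pad_a, pad_b, pad_c's own z axis and vertical below 0.12 rad and height (world z) of each of pad_a, pad_b, pad_c below 0.046 m and horizontal distance between pad_b and tester between 0.054 and 0.066 m and horizontal distance between pad_c and tester between 0.054 and 0.066 m); the robot touches nothing.
It fails at once if the turntable turns while the pin presses on something (value of joint pin above 0.0015 m and (velocity of joint turntable above 0.25 rad/s or velocity of joint turntable below -0.25 rad/s)).
It fails at once if the spray can is moved by more than 20 mm or tipped (distance of spray_can from where it was at the start of the episode above 0.02 m or angle between spray_can's own z axis and vertical above 0.4 rad).
It fails at once if the green tin is moved by more than 20 mm or tipped (distance of green_tin from where it was at the start of the episode above 0.02 m or angle between green_tin's own z axis and vertical above 0.4 rad).
It fails at once if the battery is moved by more than 20 mm or tipped (distance of battery from where it was at the start of the episode above 0.02 m or angle between battery's own z axis and vertical above 0.4 rad).
It fails at once if the mug is moved by more than 20 mm or tipped (distance of mug from where it was at the start of the episode above 0.02 m or angle between mug's own z axis and vertical above 0.4 rad).
It also fails if it takes over 72 s, if anything falls off the work surface, if the arm or the gripper's body presses on something with over 40 N, if the wrist force passes 120 N, or if a joint passes its speed limit or range.

## Robot

A 6-joint arm with a two-finger parallel gripper is mounted at the origin on the work surface. World frame = base frame: x ahead of the robot, y to its left, z up, the work surface at z = 0. Lengths are in m, angles in degrees, forces in N, time in s.
With the tool pointing down it reaches from about 0.25 to 0.725 m from the base axis. Payload 9.7 kg.
Tool frame: the origin (TCP) lies where the fingers leave the gripper's body, on its centre line; the fingertips stand 73 mm ahead of it and the grasp point (between the pads) lies 54 mm ahead of it; z points along the fingers, y is the line along which they close (so a half turn about z gives the same grasp; the last joint's range is limited). The gripper opens to 85 mm and grips with 20 to 120 N. Pads are 22 mm wide; open, the fingers measure 114 mm over their backs; the gripper's body (76 mm by 85 mm) begins 54 mm behind the grasp point. The pads swing forward as they close: fully open they stand 13 mm farther back than shut.
Start: joints at [0, 4.979, 10.078, 95.1, 0, 90], TCP at [0.55, -0, 0.304] pointing down, gripper open.
Joint ranges: [-179.16, 179.16], [-48.56, 103.87], [-65.8, 70.77], [-126.05, 130.52], [-82.76, 87.17], [-180, 180]. Speed limits (degrees/s): [127.2, 127.2, 147.25, 180, 180, 180].

## Interface

Orientations are given as [roll, pitch, yaw] about the fixed x, y, z axes, in that order (R = Rz(yaw) Ry(pitch) Rx(roll)).
In Python, from workcell import sensors, imaging, bot gives the robot as it stands.
- The arm moves only by the tool apply_moves, never from a script. Its argument "rows" is a list of rows, each a list of 3 entries, a list of its own where there are three numbers: the shift along the tool's x, y, z in units of 10 cm (1.0 is 10 cm), then the turn, a rotation vector about the tool's x, y, z in units of 30 degrees (1.0 is 30 degrees), then the opening, from 0 (shut) to 1 (fully open). A call has 1 to 20 rows; each row is the pose to reach, as a shift and turn from the pose commanded when the call began, along the tool's axes at that moment; what a row does not reach only later rows make up. A row lasts 1/10 s, in which the tool goes at most 50 mm and 8.59 degrees, less where a joint would pass 70% of its speed; a pose out of reach is approached as far as the arm can. A call with a number of a shift or a turn outside -1 to 1 is refused whole. A call with a gripper value outside its range is refused whole. The fingers move at their own pace and stop on an object; "force" is the grip in N (left out, the last holds). Time passes only in rows, so rows that repeat a pose let the fingers close. It gives the time, the measured TCP pose, the force, the opening and the grip force at its end, in the units of the state.
- sensors.get_obs(): the state, without advancing time (a new reading comes with each control period).
- imaging.camera(name): name is "scene" or "side" or "wrist"; returns (picture, depth): 384x512x3 uint8, red, green, blue; 384x512 float32, m along the optical axis (not along the pixel's ray), 0 where there is no reading.
- imaging.get_calibration(name): a dict with "intrinsics" (3x3 intrinsics, pixels), "world_from_camera" (4x4, takes a point from camera to world coordinates). Camera axes: x right, y down, z forward; pixel columns grow to the right and rows downward; lengths in m; the calibration is good to about 2 mm. A picture is of the moment at which its call begins: read the wrist's pose just before it. get_calibration takes no time and is no camera call; for the wrist camera it gives the pose at the moment of the call.
- bot.job_done(): hands the job in; it is judged then, once.
The state is a dict: "time": time; "q": joint angles; "qd": joint speeds; "joint_efforts": joint torques, N m; "ee_pos": TCP position; "tcp_rot": TCP orientation; "wrist_force": force on the tool from outside, world axes, zero at the start; "torque": the same for the moment, N m; "opening": finger opening in m; "grasp_force": force on a finger pad.
Only numpy, scipy, OpenCV 4.12 (cv2) and the standard library are available. Lean on these libraries where they do the work, as an engineer would, in place of code of your own. Each camera call takes 0.05 s, during which the arm holds its last target. There are 200 camera calls.

## Working session

There is one attempt and no reset: what is moved stays moved. The work goes in short steps, Python scripts to look and compute and a tool call to move; the robot and the scene stay as the last step left them, time stands still between calls to the robot, and variables do not carry over. Pictures are saved under pics/ and viewed, at most 10 in all, crops included, and the job is handed in when it is done.

Besides the shell and the picture viewer there is one more tool, called after ">>>" as name(argument=value, ...) on one line, values as JSON. apply_moves: Moves the arm, as the interface text tells. Its arguments: {"type":"object","properties":{"rows":{"type":"array"},"force":{"type":"number"}},"required":["rows"]}

```bash
ls; mkdir -p pics
cat > h.py <<'E'
import numpy as np, cv2
from workcell import sensors, imaging, bot
def cam(n):
    c=imaging.get_calibration(n); p,d=imaging.camera(n); return p,d,np.array(c["intrinsics"]),np.array(c["world_from_camera"])
def pts(d,K,T):
    v,u=np.indices(d.shape); z=d
    P=np.stack([(u-K[0,2])/K[0,0]*z,(v-K[1,2])/K[1,1]*z,z],-1)
    return P@T[:3,:3].T+T[:3,3]
def save(n,p,s=1.0):
    cv2.imwrite(f"pics/{n}.png",cv2.resize(p[...,::-1],None,fx=s,fy=s,interpolation=cv2.INTER_CUBIC))
E
python3 - <<'E'
from h import *
o=sensors.get_obs(); print({k:np.round(v,3) for k,v in o.items()})
for n in("scene","side"):
    p,d,K,T=cam(n); np.savez(n,p=p,d=d,K=K,T=T); print(n,T[:3,3].round(3),T[:3,2].round(2),K[0,0])
a=np.load("scene.npz")["p"];b=np.load("side.npz")["p"]
save("both",np.vstack([a,b])[:, :],0.78)
save("scene",a,1.5);save("side",b,1.5)
E
```

```text
pics
{'time': np.float64(0.0), 'q': array([ 0.0000e+00,  5.0110e+00,  1.0034e+01,  9.5100e+01, -2.0000e-03,
        9.0003e+01]), 'qd': array([-0.003, -0.068,  0.148, -0.025, -0.072, -0.043]), 'joint_efforts': array([ 1.0000e-03, -5.2039e+01,  4.6480e+01,  1.6000e-02,  0.0000e+00,
       -0.0000e+00]), 'ee_pos': array([ 0.55 , -0.   ,  0.303]), 'tcp_rot': array([-1.79923e+02,  2.00000e-03,  8.99980e+01]), 'wrist_force': array([-0.123,  0.491, -0.308]), 'torque': array([0.035, 0.044, 0.024]), 'grasp_force': np.float64(0.0), 'opening': np.float64(0.085)}
scene [1.444 0.205 0.7  ] [-0.84 -0.13 -0.53] 443.1605868292402
side [ 0.431 -0.486  0.651] [ 0.23  0.71 -0.66] 347.7548285679484
```

View pics/scene.png

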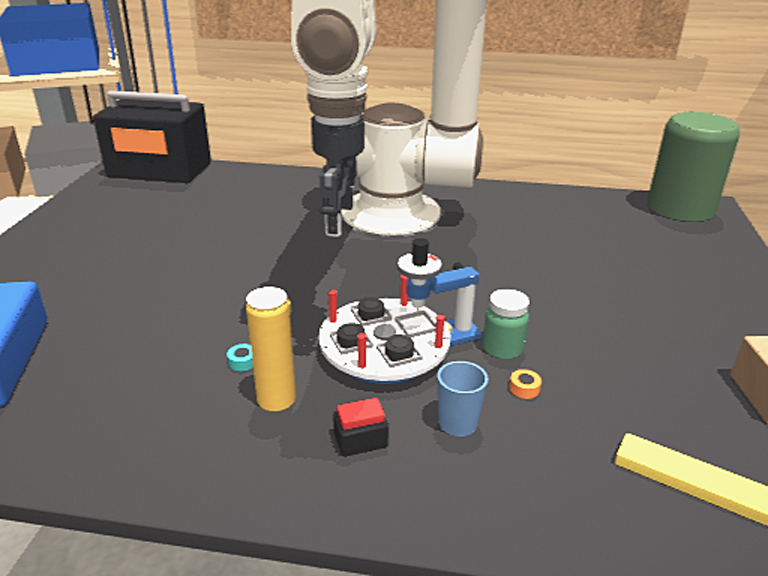

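View pics/side.png

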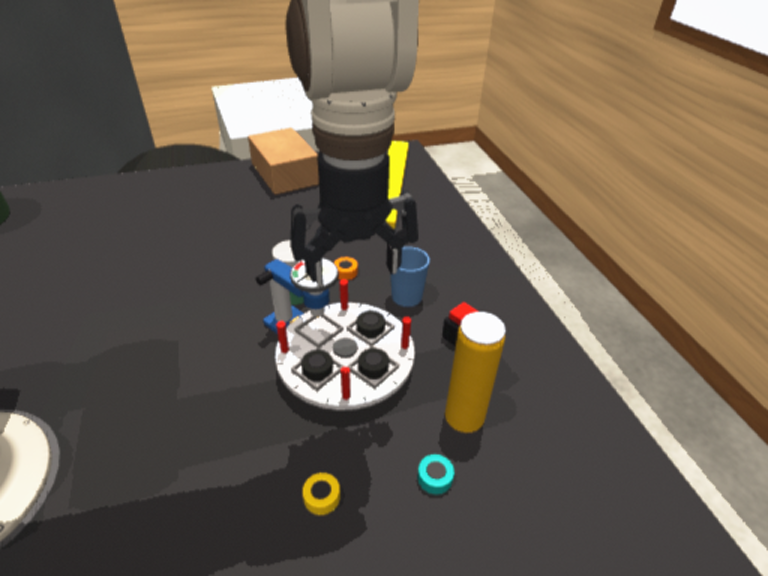

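The scene view shows the turntable at about (385,335), with red pegs at (333,305), (404,290), (440,330) and (362,350). The knob is at (420,250) over the dial. The bystanders are the can (270,345), battery (362,425), mug (462,397) and tin (506,322). Look-alikes are the turquoise, orange and yellow rings; the battery top is also red, and the real pads are the black ones in the seats.

```bash
cat > meas.py <<'E'
from h import *
def red(p,d,K,T):
    hsv=cv2.cvtColor(p,cv2.COLOR_RGB2HSV)
    m=(((hsv[...,0]<6)|(hsv[...,0]>174))&(hsv[...,1]>150)&(hsv[...,2]>90)&(d>0)).astype(np.uint8)
    W=pts(d,K,T); n,l,s,c=cv2.connectedComponentsWithStats(m)
    out=[]
    for i in range(1,n):
        if s[i,4]<30: continue
        P=W[l==i]; top=P[P[:,2]>np.percentile(P[:,2],70)]
        out.append((s[i,:4],np.median(P[:,:2],0).round(4),P[:,2].max().round(4),s[i,4]))
    return out
E
python3 - <<'E'
from meas import *
for n in("scene","side"):
    z=np.load(n+".npz"); p,d,K,T=[z[k] for k in"pdKT"]
    print(n)
    for r in red(p,d,K,T): print(*r)
    W=pts(d,K,T); v,u=np.indices(d.shape)
    # dial: white at height .14-.18 , knob dark >.17
    near=(W[...,0]>.3)&(W[...,0]<.9)&(abs(W[...,1])<.4)
    g=p.astype(int)
    dial=near&(g.min(-1)>150)&(W[...,2]>.14)&(W[...,2]<.18); l=cv2.connectedComponentsWithStats(dial.astype(np.uint8))
    for i in range(1,l[0]):
        if l[2][i,4]>15: P=W[l[1]==i]; print("white",l[2][i],((P.min(0)+P.max(0))/2).round(4),(P.max(0)-P.min(0)).round(3))
    kn=near&(g.max(-1)<70)&(W[...,2]>.165)&(W[...,2]<.215); l=cv2.connectedComponentsWithStats(kn.astype(np.uint8))
    for i in range(1,l[0]):
        if l[2][i,4]>15: P=W[l[1]==i]; print("dark",l[2][i],P.min(0).round(4),P.max(0).round(4))
E
```

```text
scene
[267 183   5  21] [0.4612 0.0934] 0.1552 76
[219 193   6  22] [ 0.5324 -0.0193] 0.1011 89
[290 210   7  22] [0.5745 0.1657] 0.1029 95
[238 222   6  24] [0.6461 0.0531] 0.1019 122
[225 265  32  22] [0.7676 0.0678] 0.0645 393
white [265 169  29  14 225] [0.5201 0.1232 0.1699] [0.062 0.068 0.015]
dark [273 159  13  18 171] [0.4875 0.1043 0.1657] [0.5327 0.1352 0.2063]
side
[226 186   7  20] [0.567  0.1591] 0.1026 95
[299 201  19  15] [0.7471 0.083 ] 0.0635 137
[268 211   6  21] [0.6388 0.0452] 0.1019 95
[184 214   8  21] [0.4538 0.0868] 0.1016 95
[227 245   6  21] [ 0.525  -0.0268] 0.1023 98
white [215 172  10  18 129] [0.536  0.1183 0.1639] [0.026 0.059 0.004]
white [194 174  18  18 125] [0.4977 0.1196 0.1686] [0.031 0.064 0.013]
```

Tester centre ≈ (0.548, 0.072), heading ≈ 122.4°. All four pegs agree at a radius of about 95 mm, and the dial agrees with the predicted pin position (0.516, 0.123). Peg_1 is at (0.527, −0.021). I'll turn the tool to the tester's heading and check from there.

>>> apply_moves(rows=[[[-0.21,-0.23,0.2],[0,0,-0.5],0.5],[[-0.21,-0.23,0.2],[0,0,-1.0],0.5],[[-0.21,-0.23,0.2],[0,0,-1.0],0.5],[[-0.21,-0.23,0.2],[0,0,-1.0],0.5],[[-0.21,-0.23,0.2],[0,0,-1.0],0.5],[[-0.21,-0.23,0.2],[0,0,-1.0],0.5]], force=40)

```text
time: 0.7
ee_pos: [0.527, -0.021, 0.2837]
tcp_rot: [-180.0, -0.0, 119.9]
wrist_force: [-0.1, 0.2, -0.2]
opening: 0.0429
grasp_force: 0.0
```

Run:
```python
from meas import *
o=sensors.get_obs(); print(o["ee_pos"].round(4),o["tcp_rot"].round(2),o["opening"])
p,d,K,T=cam("wrist"); save("w1",p,1.5)
print(T[:3,3].round(3))
for r in red(p,d,K,T): print(*r)
z=np.load("scene.npz"); p,d,K,T=[z[k] for k in"pdKT"]; W=pts(d,K,T)
for n,(u,v) in dict(can=(270,345),bat=(362,440),mug=(462,400),tin=(506,335)).items(): print(n,W[int(v/1.5),int(u/1.5)].round(3))
```

```text
[ 0.527  -0.021   0.2837] [-1.7998e+02 -1.0000e-02  1.1986e+02] 0.042934602806401316
[0.486 0.051 0.353]
[238   0  19  10] [0.4575 0.0887] 0.1007 140
[247 165  17  31] [ 0.5267 -0.0189] 0.1011 300
[412 165  21  24] [0.6395 0.051 ] 0.1008 247
[488 177  24  62] [0.7513 0.0597] 0.0622 920
can [ 0.722 -0.065  0.126]
bat [0.787 0.079 0.03 ]
mug [0.735 0.212 0.079]
tin [0.535 0.273 0.053]
```

View pics/w1.png

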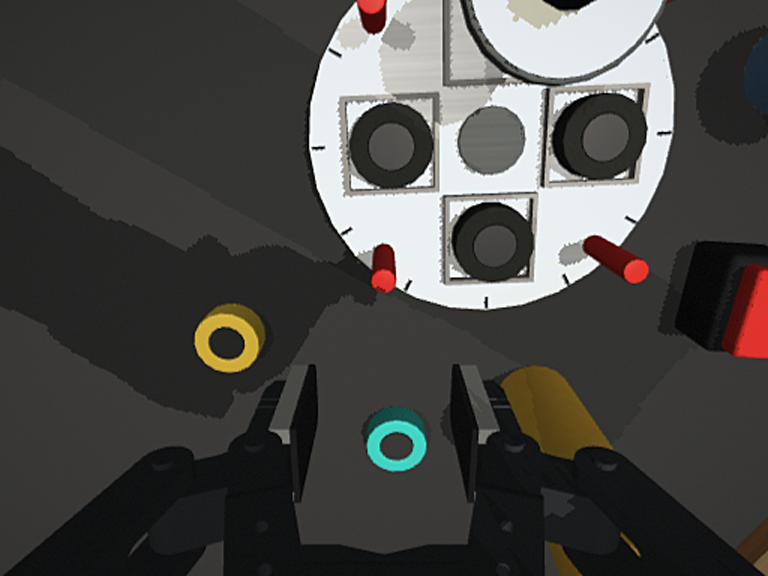

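The wrist view confirms black pads in three seats, with peg_1 at (383,280) and peg_2 at (635,270) in the picture. The yellow and turquoise rings are loose on the bench. The can, centred at about (0.693, −0.07), stays clear of the peg path, so I'll descend onto peg_1.

>>> apply_moves(rows=[[[0,0,0.4],[0,0,-0.085],0.5],[[0,0,0.8],[0,0,-0.085],0.5],[[0,0,1.0],[0,0,-0.085],0.5],[[0,0,1.0],[0,0,-0.085],0.5]])

```text
time: 1.15
ee_pos: [0.5256, -0.0209, 0.1807]
tcp_rot: [-179.7, -0.2, 122.5]
wrist_force: [0.5, -0.1, -0.2]
opening: 0.0426
grasp_force: 0.0
```

>>> apply_moves(rows=[[[0,0,0.3],[0,0,0],0.5],[[0,0,0.42],[0,0,0],0.5],[[0,0,0.42],[0,0,0],0.0],[[0,0,0.42],[0,0,0],0.0],[[0,0,0.42],[0,0,0],0.0],[[0,0,0.42],[0,0,0],0.0],[[0,0,0.42],[0,0,0],0.0]])

```text
time: 1.85
ee_pos: [0.5271, -0.0213, 0.1432]
tcp_rot: [180.0, 0.1, 122.5]
wrist_force: [-4.1, -3.8, 2.3]
opening: 0.0126
grasp_force: 39.4
```

>>> apply_moves(rows=[[[-0.056,0.061,0],[0,0,0],0],[[-0.106,0.127,0],[0,0,0],0],[[-0.151,0.197,0],[0,0,0],0],[[-0.189,0.271,0],[0,0,0],0],[[-0.221,0.347,0],[0,0,0],0],[[-0.246,0.426,0],[0,0,0],0],[[-0.264,0.507,0],[0,0,0],0],[[-0.274,0.589,0],[0,0,0],0],[[-0.278,0.672,0],[0,0,0],0]])

```text
time: 2.75
ee_pos: [0.5995, -0.0089, 0.1431]
tcp_rot: [180.0, 0.1, 122.5]
wrist_force: [-0.2, -6.6, 3.3]
opening: 0.0127
grasp_force: 40.3
```

>>> apply_moves(rows=[[[0.004,0.083,0],[0,0,0],0],[[0.014,0.165,0],[0,0,0],0],[[0.032,0.246,0],[0,0,0],0],[[0.057,0.325,0],[0,0,0],0],[[0.089,0.401,0],[0,0,0],0],[[0.127,0.475,0],[0,0,0],0],[[0.172,0.545,0],[0,0,0],0],[[0.222,0.611,0],[0,0,0],0],[[0.278,0.672,0],[0,0,0],0],[[0.278,0.672,0],[0,0,0],0],[[0.278,0.672,0],[0,0,0],0.5],[[0.278,0.672,0],[0,0,0],0.5],[[0.278,0.672,0],[0,0,0],0.5],[[0.278,0.672,0],[0,0,0],0.5]])

```text
time: 4.15
ee_pos: [0.6402, 0.0514, 0.1416]
tcp_rot: [-180.0, -0.0, 122.5]
wrist_force: [-0.6, 0.4, 0.3]
opening: 0.0427
grasp_force: 0.0
```

>>> apply_moves(rows=[[[0,0,-0.5],[0,0,0],0.5],[[0,0,-1.0],[0,0,0],0.5],[[0,0,-1.0],[0,0,0],0.5]])

```text
time: 4.45
ee_pos: [0.6418, 0.0514, 0.2498]
tcp_rot: [179.5, 0.3, 122.5]
wrist_force: [1.0, -0.7, -0.2]
opening: 0.0425
grasp_force: 0.0
```

Run:
```python
from meas import *
o=sensors.get_obs(); print(o["time"],o["ee_pos"].round(4),o["tcp_rot"].round(2))
p,d,K,T=cam("scene")
for r in red(p,d,K,T): print(*r)
p,d,K,T=cam("wrist"); save("w2",p,1.5)
for r in red(p,d,K,T): print(*r)
W=pts(d,K,T); g=p.astype(int)
for lo,hi,n in((.19,.22,"knob"),(.15,.185,"dial")):
    m=(W[...,2]>lo)&(W[...,2]<hi)&(d>0)&(abs(W[...,0]-.516)<.06)&(abs(W[...,1]-.122)<.06)
    if m.sum(): P=W[m]; print(n,m.sum(),P.min(0).round(4),P.max(0).round(4),np.median(P,0).round(4))
```

```text
4.45 [0.6418 0.0514 0.2498] [179.46   0.27 122.54]
[267 184   5  20] [0.4618 0.0935] 0.1544 73
[219 193   6  22] [ 0.5324 -0.0193] 0.103 99
[290 210   7  22] [0.5748 0.1655] 0.102 94
[238 222   6  24] [0.6462 0.0531] 0.1024 120
[225 265  32  22] [0.767 0.073] 0.0647 485
[243 175  19  38] [0.6404 0.0534] 0.1006 416
[ 49 194  19  18] [ 0.5272 -0.0213] 0.1005 269
[355 200  57  70] [0.758  0.0728] 0.0624 2828
dial 6942 [0.4966 0.0858 0.1533] [0.5523 0.1284 0.1655] [0.5314 0.1019 0.1628]
```

View pics/w2.png

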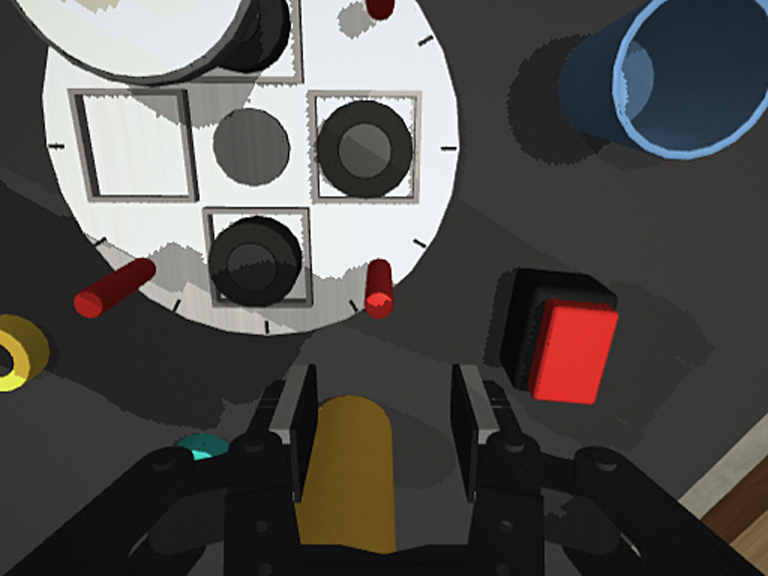

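The click landed exactly 90° round: the empty seat is now at (135,145) and a pad is under the pin. Next I'll go to the knob.

>>> apply_moves(rows=[[[0,0,-0.3],[0,0,0],0.6],[[0,0,-0.6],[0,0,0],0.6],[[0.4,-0.3,-0.6],[0,0,0],0.6],[[0.8,-0.6,-0.6],[0,0,0],0.6],[[0.87,-0.67,-0.6],[0,0,0],0.6],[[0.87,-0.67,-0.6],[0,0,0],0.6],[[0.87,-0.67,-0.6],[0,0,0],0.6]])

```text
time: 5.25
ee_pos: [0.5374, 0.0885, 0.3012]
tcp_rot: [-180.0, -0.0, 122.6]
wrist_force: [1.2, -0.6, 0.1]
opening: 0.0508
grasp_force: 0.0
```

```bash
cat > knob.py <<'E'
from h import *
o=sensors.get_obs(); print(o["time"],o["ee_pos"].round(4),o["tcp_rot"].round(2),o["opening"].round(4))
p,d,K,T=cam("wrist"); np.savez("w",p=p,d=d,K=K,T=T)
W=pts(d,K,T); near=(d>0)&(abs(W[...,0]-.516)<.06)&(abs(W[...,1]-.122)<.06)
z=W[...,2]; h,e=np.histogram(z[near],np.arange(.12,.24,.002)); i=h>150; print(list(zip(e[:-1][i].round(3),h[i])))
k=near&(z>.175)&(z<.215)
if k.sum()>30:
    t=near&(z>z[k].max()-.003)&k; c,r=cv2.minEnclosingCircle(W[t][:,:2].astype(np.float32)); print("knob top",z[k].max().round(4),np.array(c).round(4),r)
m=(near&(z<.172)&(z>.13)).astype(np.uint8)
c,r=cv2.minEnclosingCircle(W[m>0][:,:2].astype(np.float32)); print("dial",np.array(c).round(4),r, np.argwhere(m).min(0),np.argwhere(m).max(0))
E
python3 knob.py; python3 -c "
from h import *
save('w3',np.load('w.npz')['p'])"
```

```text
Traceback (most recent call last):
  File "knob.py", line 2, in <module>
    o=sensors.get_obs(); print(o["time"],o["ee_pos"].round(4),o["tcp_rot"].round(2),o["opening"].round(4))
                                                                                    ^^^^^^^^^^^^^^^^^^
AttributeError: 'float' object has no attribute 'round'
Traceback (most recent call last):
FileNotFoundError: [Errno 2] No such file or directory: 'w.npz'
```

```bash
sed -i 's/,o\["opening"\].round(4)//' knob.py; python3 knob.py; python3 -c "
from h import *
save('w3',np.load('w.npz')['p'])"
```

```text
5.25 [0.5374 0.0885 0.3012] [-1.7998e+02 -1.0000e-02  1.2255e+02]
[(np.float64(0.124), np.int64(354)), (np.float64(0.126), np.int64(1950)), (np.float64(0.128), np.int64(182)), (np.float64(0.16), np.int64(928)), (np.float64(0.162), np.int64(6044)), (np.float64(0.164), np.int64(551)), (np.float64(0.2), np.int64(667)), (np.float64(0.202), np.int64(1121))]
knob top 0.2047 [0.516  0.1218] 0.012679805047810078
dial [0.5162 0.1215] 0.03598335385322571 [ 91 200] [202 311]
```

View pics/w3.png

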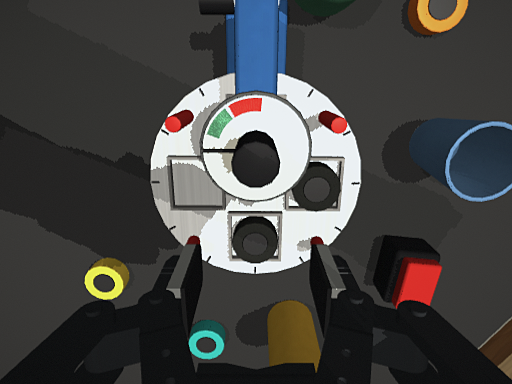

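The knob top is centred at (0.516, 0.122) at height about 0.203, so the quill is at about 7 mm. The needle at (205–240,151) points to zero, and the dial reads clearly from this pose. I'll pinch the knob.

>>> apply_moves(rows=[[[0.396,0,0],[0,0,0],0.6],[[0.396,0,0],[0,0,0],0.6],[[0.396,0,0.3],[0,0,0],0.6],[[0.396,0,0.54],[0,0,0],0.6],[[0.396,0,0.54],[0,0,0],0.0],[[0.396,0,0.54],[0,0,0],0.0],[[0.396,0,0.54],[0,0,0],0.0],[[0.396,0,0.54],[0,0,0],0.0],[[0.396,0,0.54],[0,0,0],0.0]], force=60)

```text
time: 6.2
ee_pos: [0.516, 0.1216, 0.2479]
tcp_rot: [-180.0, 0.0, 122.5]
wrist_force: [2.1, -3.0, -10.1]
opening: 0.0243
grasp_force: 59.7
```

>>> apply_moves(rows=[[[0,0,0.04],[0,0,0],0],[[0,0,0.08],[0,0,0],0],[[0,0,0.12],[0,0,0],0],[[0,0,0.15],[0,0,0],0],[[0,0,0.18],[0,0,0],0],[[0,0,0.18],[0,0,0],0]])

```text
time: 6.8
ee_pos: [0.5159, 0.1216, 0.232]
tcp_rot: [179.9, 0.1, 122.5]
wrist_force: [-2.0, -5.8, 5.3]
opening: 0.0245
grasp_force: 61.6
```

>>> apply_moves(rows=[[[0,0,0.03],[0,0,0],0],[[0,0,0.04],[0,0,0],0],[[0,0,0.04],[0,0,0],0]])

```text
time: 7.1
ee_pos: [0.5159, 0.1216, 0.2285]
tcp_rot: [179.8, 0.1, 122.5]
wrist_force: [-3.3, -5.7, 8.2]
opening: 0.0245
grasp_force: 61.9
```

>>> apply_moves(rows=[[[0,0,0.03],[0,0,0],0],[[0,0,0.03],[0,0,0],0]])

```text
time: 7.3
ee_pos: [0.5158, 0.1216, 0.2272]
tcp_rot: [179.8, 0.1, 122.5]
wrist_force: [-8.4, -6.2, 20.2]
opening: 0.0246
grasp_force: 63.1
```

>>> apply_moves(rows=[[[0,0,-0.04],[0,0,0],0],[[0,0,-0.04],[0,0,0],0.6],[[0,0,-0.04],[0,0,0],0.6],[[0,0,-0.04],[0,0,0],0.6],[[0,0,-0.04],[0,0,0],0.6],[[0,0,-0.5],[0,0,0],0.6],[[0,0,-0.75],[0,0,0],0.6],[[-0.396,0,-0.75],[0,0,0],0.6],[[-0.396,0,-0.75],[0,0,0],0.6],[[-0.396,0,-0.75],[0,0,0],0.6]])

```text
time: 8.3
ee_pos: [0.5372, 0.0882, 0.2975]
tcp_rot: [-180.0, -0.0, 122.5]
wrist_force: [-0.3, -0.5, 0.6]
opening: 0.0514
grasp_force: 0.0
```

```bash
python3 knob.py
cat > crop.py <<'E'
import sys
from h import *
save(sys.argv[1],np.load('w.npz')['p'][70:230,170:340],3)
E
python3 crop.py d1
```

```text
8.3 [0.5372 0.0882 0.2975] [-1.7998e+02 -3.0000e-02  1.2248e+02]
[(np.float64(0.124), np.int64(366)), (np.float64(0.126), np.int64(1950)), (np.float64(0.128), np.int64(216)), (np.float64(0.142), np.int64(2274)), (np.float64(0.144), np.int64(4256)), (np.float64(0.146), np.int64(173)), (np.float64(0.182), np.int64(1058)), (np.float64(0.184), np.int64(466)), (np.float64(0.234), np.int64(167)), (np.float64(0.236), np.int64(195))]
knob top 0.1859 [0.516  0.1217] 0.012829922139644623
dial [0.5162 0.1213] 0.036108680069446564 [ 90 203] [194 308]
```

View pics/d1.png

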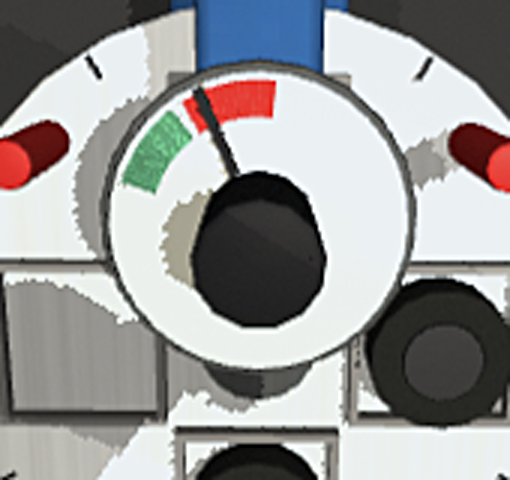

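The needle is in the red on this first pad: tip at (200,92), about 1.15 rad. That is a little below the 1.35 rad expected, so the quill may be about 1 mm short of its stop. I'll press the knob top with closed fingers to bottom it without any release drag.

>>> apply_moves(rows=[[[0.2,0,0],[0,0,0],0],[[0.396,0,0],[0,0,0],0],[[0.396,0,0],[0,0,0],0],[[0.396,0,0],[0,0,0],0],[[0.396,0,0.2],[0,0,0],0],[[0.396,0,0.37],[0,0,0],0],[[0.396,0,0.37],[0,0,0],0]])

```text
time: 9.05
ee_pos: [0.5153, 0.1216, 0.2587]
tcp_rot: [-179.8, -0.1, 122.5]
wrist_force: [0.1, -0.3, 0.2]
opening: -0.0003
grasp_force: 0.0
```

>>> apply_moves(rows=[[[0,0,0.02],[0,0,0],0],[[0,0,0.04],[0,0,0],0],[[0,0,0.05],[0,0,0],0],[[0,0,0.05],[0,0,0],0]])

```text
time: 9.45
ee_pos: [0.516, 0.1219, 0.2572]
tcp_rot: [179.9, 0.0, 122.5]
wrist_force: [-1.7, -0.8, 4.5]
opening: 0.0001
grasp_force: 2.3
```

>>> apply_moves(rows=[[[0,0,0.03],[0,0,0],0],[[0,0,0.05],[0,0,0],0],[[0,0,0.05],[0,0,0],0]])

```text
time: 9.75
ee_pos: [0.5158, 0.1219, 0.2555]
tcp_rot: [179.7, 0.1, 122.5]
wrist_force: [-9.2, -3.3, 26.1]
opening: -0.0004
grasp_force: 13.2
```

>>> apply_moves(rows=[[[0,0,0.02],[0,0,0],0],[[0,0,0.02],[0,0,0],0]])

```text
time: 9.95
ee_pos: [0.5158, 0.1219, 0.2554]
tcp_rot: [179.6, 0.2, 122.5]
wrist_force: [-13.7, -3.0, 39.5]
opening: 0.0002
grasp_force: 19.3
```

Firmly at the stop: 39 N, with only 0.1 mm more travel. I'll back off and look.

>>> apply_moves(rows=[[[0,0,-0.06],[0,0,0],0],[[0,0,-0.2],[0,0,0],0],[[0,0,-0.52],[0,0,0],0],[[-0.396,0,-0.52],[0,0,0],0.4],[[-0.396,0,-0.52],[0,0,0],0.6],[[-0.396,0,-0.52],[0,0,0],0.6],[[-0.396,0,-0.52],[0,0,0],0.6]])

```text
time: 10.65
ee_pos: [0.5368, 0.0888, 0.3008]
tcp_rot: [-180.0, -0.0, 122.5]
wrist_force: [0.8, 0.1, -1.0]
opening: 0.0511
grasp_force: 0.0
```

```bash
python3 knob.py; python3 crop.py d2
```

```text
10.65 [0.5368 0.0888 0.3008] [-1.7997e+02 -3.0000e-02  1.2255e+02]
[(np.float64(0.124), np.int64(331)), (np.float64(0.126), np.int64(1950)), (np.float64(0.128), np.int64(175)), (np.float64(0.14), np.int64(1469)), (np.float64(0.142), np.int64(4720)), (np.float64(0.144), np.int64(256)), (np.float64(0.18), np.int64(787)), (np.float64(0.182), np.int64(673)), (np.float64(0.236), np.int64(164))]
knob top 0.1837 [0.5161 0.1216] 0.012829209677875042
dial [0.5161 0.1217] 0.03589273989200592 [ 91 205] [193 307]
```

View pics/d2.png

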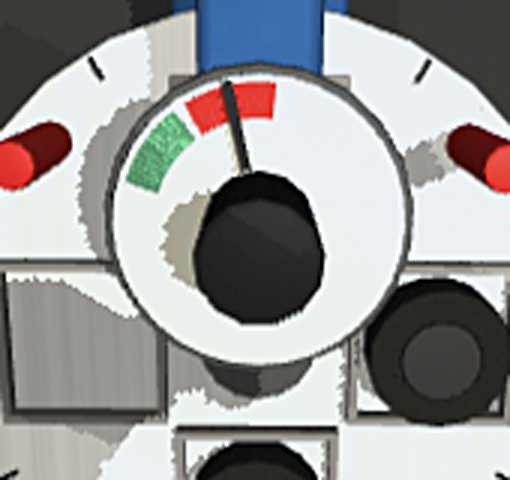

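The needle is now mid-red: tip at (229,84), about 1.35 rad, so the pin is at about 9 mm as the hard pad should read. The quill is at its stop and the robot is clear, so I'll hand in.

```bash
python3 -c "
from workcell import bot
print(bot.job_done())"
```

```text
the job is handed in; nothing more can be done
None
```

The job is handed in: the first pad tested, one 90° turn from the start, is the hard one, and the tester is fully down on it with the needle mid-red (about 1.35 rad) and the arm clear; I didn't test the other two pads, and the hand-in gave no verdict.

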